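Put the crimping tooling back in its holders

TASK

Put each of the four pieces of hose-crimping tooling back where it belongs: the large collar in the large round nest, the small collar in the small round nest, the square flange in the square nest, each standing upright and flat on the nest's plate inside its rim, and the cam on the flatted shaft, turned so that its D-bore fits, and pushed fully down on the base. Any order will do; leave all four in place and let go.

Things in the scene. Friction and masses are not known exactly. Their poses are not given: they have to be found in the camera images.
- big_collar: Large steel crimp-die collar: plain round, standing upright. Flange 64 mm diameter and 8 mm high at the foot, above it a straight cylinder 52 mm in diameter up to 50 mm total height; dark bore mark and eight radial slot lines on top. About 0.5 kg. Origin: centre of the underside, z up along its axis.
- small_collar: Small steel crimp-die collar, same shape as the large one: flange 44 mm diameter and 8 mm high, above it a straight cylinder 34 mm in diameter up to 42 mm total height. About 0.22 kg. Origin: centre of the underside, z up.
- flange: Square steel hose flange lying on its square base: 52 x 52 mm and 18 mm high with four bolt-hole marks, and on its middle a round neck 32 mm in diameter rising to 48 mm total height (grip the neck). About 0.4 kg. Origin: centre of the underside, z up; x and y square to the base's sides.
- cam: Aluminium cam lying flat: round hub 42 mm in diameter, 30 mm high, with a D-shaped bore right through (28 mm diameter, flat 5 mm from the axis on the +x side); at the foot on +x a round-ended lobe 26 mm wide, 14 mm high, reaching 47 mm from the axis. About 0.16 kg. Origin: bore axis at the underside, z up, x towards the lobe.
- big_nest: Fixed holder of the large collar: grey plate 100 x 100 mm, 6 mm high, with a round dark rim 80 mm inside diameter, 5 mm thick, its top 14 mm above the table. The part stands on the plate inside the rim, underside 6 mm above the table. Origin: centre of the plate's underside, on the table, z up.
- small_nest: Fixed holder of the small collar: grey plate 80 x 80 mm, 6 mm high, with a round dark steel rim, 60 mm inside diameter, 5 mm thick, its top 14 mm above the table. Origin: centre of the plate's underside, on the table, z up.
- square_nest: Fixed holder of the square flange: grey plate 88 x 88 mm, 6 mm high, with a square dark rim 66 x 66 mm inside, 5 mm thick, its top 14 mm above the table. The flange must be turned to the rim's sides (any quarter turn) to lie on the plate. Origin: centre of the plate's underside, on the table, z up; x, y square to the rim's sides.
- stop_shaft: Fixed length-stop: grey base 90 x 60 mm, 14 mm high (58 mm long on +x, with two bolt heads), upright steel shaft 24 mm in diameter, top 48 mm up, last 12 mm tapered to 14 mm, a flat 3 mm from its axis on +x. The cam fits over it, lobe the way the flat faces (play 2 mm, 10 degrees), underside then 14 mm up. Origin: shaft axis at the table, z up, x the way the flat faces.
Things that resemble listed ones, but are neither listed nor needed, are in the scene too. What is shaped like the small_collar but brown or yellow is not meant. Leave any purple look-alike of the small_nest alone.

How it is judged:
By the outcome, as a careful person would: the job done as asked, in the order asked, and still so for the second after the job is handed in, with the robot touching nothing.
It also fails if it takes over 120 s, if anything falls off the work surface, if the arm or the gripper's body presses on something with over 40 N, if the wrist force passes 120 N, or if a joint passes its speed limit or range.

ROBOT

A 6-joint arm with a two-finger parallel gripper is mounted at the origin on the work surface. World frame = base frame: x ahead of the robot, y to its left, z up, the work surface at z = 0. Lengths are in m, angles in rad, forces in N, time in s.
With the tool pointing down it reaches from about 0.275 to 0.975 m from the base axis. Payload 8.4 kg.
Tool frame: the origin (TCP) lies midway between the tips of the shut fingers; the grasp point (between the pads) lies robot.tcp_to_grasp behind it (robot.tcp_to_grasp is the distance from the TCP to the grasp point, in m); z points along the fingers, y is the line along which they close (so a half turn about z gives the same grasp; the last joint's range is limited). The gripper opens to 92 mm and grips with 3 to 60 N. Pads are 20 mm wide; open, the fingers measure 128 mm over their backs; the gripper's body (75 mm by 189 mm) begins 69 mm behind the grasp point.
Start: joints at [-1.316, 0.353, 1.633, -0, 1.155, -0.002], TCP at [0.159, -0.605, 0.215] pointing down, gripper open.
Joint ranges: [-2.63, 2.63], [-0.92, 2.1], [0.06, 2.66], [-1.3, 4.44], [0, 2.69], [-3.02, 3.02]. Speed limits (rad/s): [2.22, 2.22, 2.79, 3.14, 3.14, 3.14].

INTERFACE

Orientations are given as a unit quaternion [w, x, y, z].
In Python, from bench import telemetry, eyes, job, robot gives the robot as it stands.
- The arm moves only by the tool jog_arm, never from a script. Its argument "moves" is a list of rows, each an object with "offset": the shift along the tool's x, y, z in cm, a list of three; "turn": the turn about the tool's z in rad; "jaw": the closure, from 0 (fully open) to 1 (shut). A call has 1 to 20 rows; each row is the pose to reach, as a shift and turn from the pose commanded when the call began, along the tool's axes at that moment; what a row does not reach only later rows make up. A row lasts 1/10 s, in which the tool goes at most 50 mm and 8.59 degrees, less where a joint would pass 70% of its speed; a pose out of reach is approached as far as the arm can. A call with a gripper value outside its range is refused whole. The fingers move at their own pace and stop on an object; the grip force is fixed at half the most. Time passes only in rows, so rows that repeat a pose let the fingers close. It gives the time, the measured TCP pose, the force, the opening and the grip force at its end, in the units of the state.
- telemetry.get_state(): the state, without advancing time (a new reading comes with each control period).
- eyes.get_image(name): name is "scene" or "side" or "wrist"; returns the picture (384x512x3 uint8, blue, green, red); there is no depth.
- eyes.calibration(name): a dict with "fx", "fy", "cx", "cy" (pixels), "k1" (the pictures are not rectified: a ray, as slopes to the right and down, at radius r is drawn at 1 + k1 r^2 times it, then the intrinsics apply), "extrinsics" (4x4, takes a point from world to camera coordinates); the wrist camera has in their place "tool_from_camera" (4x4, takes a point from camera to tool coordinates, whose origin is the TCP and whose axes are the flange's). Camera axes: x right, y down, z forward; pixel columns grow to the right and rows downward; lengths in m; the calibration is good to about 2 mm. A picture is of the moment at which its call begins: read the wrist's pose just before it. calibration takes no time and is no camera call.
- job.job_done(): hands the job in; it is judged then, once.
Trained networks look in the newest picture that a camera, given by its name, has taken for a name from the list of things; names that differ only in an ending like _2 or _b are one class to them, and where a whole thing is asked for, a point or a joint stands for the part that bears it (a point fixed in the world has none). Each returns a list of dicts, best first, with "p" (0 to 1); they miss things now and then, are a little off and sometimes report something else, mostly with a low value. They report only what shows in the picture. A call takes as long as a camera call. They do not tell look-alikes from the thing itself.
- eyes.spot_in(camera, query): "extent" ([left, top, width, height] in pixels, round what is visible of it).
The state is a dict: "t": time; "joint_positions": joint angles; "qd": joint speeds; "tau": joint torques, N m; "ee_pos": TCP position; "tool_rot": TCP orientation; "wrist_force": force on the tool from outside, world axes, zero at the start; "ft_torque": the same for the moment, N m; "width": finger opening in m; "finger_force": force on a finger pad.
Only numpy, scipy, OpenCV 4.12 (cv2) and the standard library are available. Lean on these libraries where they do the work, as an engineer would, in place of code of your own. Each camera call takes 0.05 s, during which the arm holds its last target. There are 200 camera calls.

## Working session

There is one attempt and no reset: what is moved stays moved. The work goes in short steps, Python scripts to look and compute and a tool call to move; the robot and the scene stay as the last step left them, time stands still between calls to the robot, and variables do not carry over. Pictures are saved under pics/ and viewed, at most 14 in all, crops included, and the job is handed in when it is done.

Besides the shell and the picture viewer there is one more tool, called after "Call:" as name(argument=value, ...) on one line, values as JSON. jog_arm: Moves the arm, as the interface text tells. Its arguments: {"type":"object","properties":{"moves":{"type":"array","items":{"type":"object","properties":{"offset":{"type":"array","items":{"type":"number"}},"turn":{"type":"number"},"jaw":{"type":"number"}}}}},"required":["moves"]}

```bash
ls; mkdir -p pics; cat > h.py <<'E'
import numpy as np, cv2
from bench import telemetry, eyes, job, robot
from scipy.spatial.transform import Rotation as R
def tool():
    s=telemetry.get_state(); T=np.eye(4); q=s["tool_rot"]
    T[:3,:3]=R.from_quat([q[1],q[2],q[3],q[0]]).as_matrix(); T[:3,3]=s["ee_pos"]; return T
def cam(name,T=None):
    c=eyes.calibration(name)
    if name=="wrist": E=np.linalg.inv((tool() if T is None else T)@np.array(c["tool_from_camera"]))
    else: E=np.array(c["extrinsics"])
    return c,E
def ray(C,u,v):
    c,E=C; x,y=(u-c["cx"])/c["fx"],(v-c["cy"])/c["fy"]; a,b=x,y
    for _ in range(30):
        f=1+c["k1"]*(a*a+b*b); a,b=x/f,y/f
    W=np.linalg.inv(E); return W[:3,3],W[:3,:3]@np.array([a,b,1.])
def onz(C,u,v,z):
    o,d=ray(C,u,v); return o+d*(z-o[2])/d[2]
def proj(C,P):
    c,E=C; P=np.atleast_2d(P); p=P@E[:3,:3].T+E[:3,3]; a=p[:,:2]/p[:,2:]; f=1+c["k1"]*(a**2).sum(1,keepdims=True)
    return a*f*[c["fx"],c["fy"]]+[c["cx"],c["cy"]]
E
python3 - <<'E'
from h import *
print(telemetry.get_state(), robot.tcp_to_grasp)
for n in ["scene","side","wrist"]:
    im=eyes.get_image(n); cv2.imwrite(f"pics/{n}0.png",im)
    C,E=cam(n); print(n,C["fx"],C["k1"],np.linalg.inv(E).round(3).tolist())
    for q in ["big_collar","small_collar","flange","cam","big_nest","small_nest","square_nest","stop_shaft"]:
        print(q,[(np.round(d["extent"]).astype(int).tolist(),round(d["p"],2)) for d in eyes.spot_in(n,q)][:4])
E
```

```text
pics
{'t': 0.0, 'joint_positions': array([-1.31638443e+00,  3.53631311e-01,  1.63411731e+00,  6.43816431e-07,
        1.15519483e+00, -2.39684024e-03]), 'qd': array([-6.96694733e-04, -5.28725034e-04,  1.86268001e-04, -8.39804936e-05,
        3.69400575e-04,  1.85113858e-03]), 'tau': array([-6.45993932e-04, -5.93849301e+01, -3.34217584e+01,  6.98107202e-02,
        2.34476617e-02, -9.12855353e-05]), 'ee_pos': array([ 0.15862686, -0.60403263,  0.21388141]), 'tool_rot': array([-6.70084127e-04,  9.91767270e-01,  1.28051653e-01, -8.45886180e-05]), 'wrist_force': array([ 0.17673225, -0.40785273, -0.06690357]), 'ft_torque': array([-0.03181756, -0.01990199, -0.01932517]), 'finger_force': 0.0, 'width': 0.09208594571848937} 0.0187
scene 363.9035659323233 -0.08009755984415526 [[0.718, 0.378, -0.585, 1.084], [0.696, -0.402, 0.595, -0.594], [-0.01, -0.834, -0.551, 0.578], [0.0, 0.0, 0.0, 1.0]]
big_collar [([267, 142, 22, 24], 0.74)]
small_collar [([114, 220, 16, 27], 0.87), ([108, 206, 26, 19], 0.72), ([143, 208, 24, 21], 0.7)]
flange [([212, 193, 28, 23], 0.63)]
cam [([256, 170, 22, 16], 0.82)]

[... 329 characters left out ...]
, 0.0, 0.0, 1.0]]
big_collar [([157, 173, 23, 23], 0.56)]
small_collar [([312, 287, 28, 28], 0.97), ([284, 258, 24, 31], 0.93), ([273, 298, 26, 30], 0.74)]
flange [([257, 207, 23, 23], 0.77)]
cam [([207, 188, 21, 16], 0.5), ([256, 206, 24, 24], 0.47)]
big_nest [([171, 141, 39, 18], 0.98)]
small_nest [([240, 161, 32, 15], 0.88)]
square_nest [([307, 186, 39, 26], 0.68)]
stop_shaft [([373, 264, 30, 36], 0.87)]
wrist 276.1438465696419 0.011581889533203297 [[0.254, -0.938, -0.235, 0.225], [-0.967, -0.247, -0.061, -0.588], [-0.001, 0.242, -0.97, 0.385], [0.0, 0.0, 0.0, 1.0]]
big_collar []
small_collar [([21, 0, 34, 14], 0.69)]
flange []
cam []
big_nest []
small_nest []
square_nest []
stop_shaft []
```

```bash
python3 -c "
import cv2
for n in ['scene','side']:
    cv2.imwrite(f'pics/{n}0b.png',cv2.resize(cv2.imread(f'pics/{n}0.png'),(800,600),interpolation=cv2.INTER_CUBIC))"
```

```text
(no output)
```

View pics/scene0b.png

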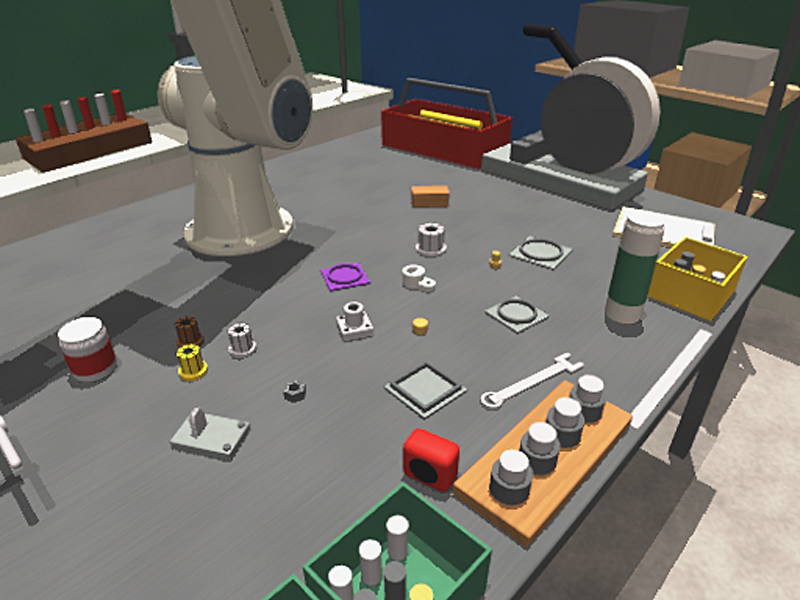

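View pics/side0b.png

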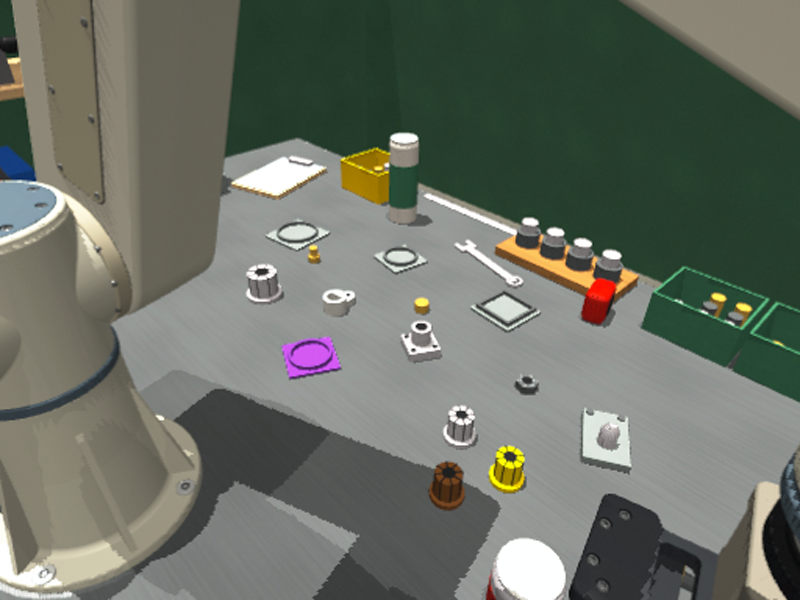

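Scene view (800×600 pixels): big collar (431,238), cam (417,278), flange (353,322), big nest (541,252), square nest (427,388), shaft (210,432). There are three small-collar shapes: brown (187,330), yellow (191,360) and steel (240,340). The steel one fits. There are two small nests: purple (345,275) and grey (516,313). The grey one fits.

```bash
python3 - <<'E'
from h import *
S,D=cam("scene"),cam("side")
B={"big_collar":([267,142,22,24],[157,173,23,23]),"small":([143,208,24,21],[284,258,24,31]),"flange":([212,193,28,23],[257,207,23,23]),
"cam":([256,170,22,16],[207,188,21,16]),"bign":([329,150,37,22],[171,141,39,18]),"smalln":([311,192,39,21],[240,161,32,15]),"sqn":([251,229,47,39],[307,186,39,26]),"shaft":([109,260,49,33],[373,264,30,36])}
for k,(a,b) in B.items():
    r=[ray(C,x[0]+x[2]/2,x[1]+x[3]/2) for C,x in((S,a),(D,b))]
    A=np.c_[r[0][1],-r[1][1]]; t=np.linalg.lstsq(A,r[1][0]-r[0][0],rcond=None)[0]
    p,q=[o+d*s for (o,d),s in zip(r,t)]; print(k,((p+q)/2).round(3),"gap mm",(np.linalg.norm(p-q)*1e3).round(1), "r",np.hypot(*p[:2]).round(3))
s=cv2.imread("pics/scene0.png"); d=cv2.imread("pics/side0.png")
a=cv2.resize(s[190:260,95:195],(400,280),interpolation=2); b=cv2.resize(s[145:215,190:290+70][:, :],None,fx=4,fy=4,interpolation=2)
o=np.zeros((600,800,3),np.uint8); o[:280,:400]=a; o[300:580,:680]=b; o[:280,400:800]=cv2.resize(d[250:320,260:360],(400,280),interpolation=2)
cv2.imwrite("pics/crop1.png",o)
E
```

```text
big_collar [0.391 0.235 0.012] gap mm 7.0 r 0.457
small [ 0.394 -0.246  0.016] gap mm 1.8 r 0.464
flange [ 0.482 -0.081  0.018] gap mm 0.4 r 0.489
cam [0.462 0.1   0.007] gap mm 8.7 r 0.474
bign [ 0.572  0.379 -0.001] gap mm 1.4 r 0.687
smalln [ 0.661  0.147 -0.008] gap mm 3.1 r 0.677
sqn [ 0.68  -0.114  0.002] gap mm 7.9 r 0.689
shaft [ 0.523 -0.388  0.007] gap mm 3.0 r 0.651
```

View pics/crop1.png

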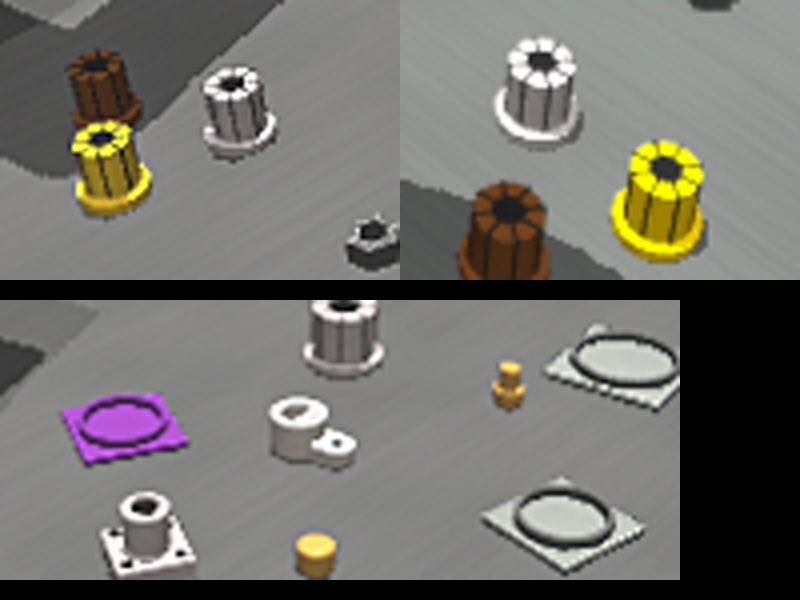

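The crop confirms that the steel small collar and the grey small nest are the ones meant. Next, a closer look from the wrist camera.

```bash
cat >> h.py <<'E'
def yaw(): T=tool(); return np.arctan2(T[1,0],T[0,0])
def go(x,y,z,yw=None):
    """offset (cm, tool axes) and turn to bring TCP to x,y,z and tool x-axis yaw yw"""
    T=tool(); o=T[:3,:3].T@(np.array([x,y,z])-T[:3,3])*100; t=0 if yw is None else -(yw-yaw())
    t=(t+np.pi)%(2*np.pi)-np.pi
    print("offset",o.round(2).tolist(),"turn",round(float(t),3)," now",T[:3,3].round(4),"yaw",round(float(yaw()),3))
E
python3 - <<'E'
from h import *
go(.45,-.3,.28,0.257); print(eyes.calibration("wrist")["tool_from_camera"])
E
```

```text
offset [35.91, -22.05, -6.54] turn -0.0  now [ 0.1587 -0.6045  0.2146] yaw 0.257
[[ 1.58838551e-04 -9.70200433e-01 -2.42303725e-01  6.86397100e-02]
 [ 9.99999475e-01  3.99371562e-04 -9.43576061e-04  9.50378213e-04]
 [ 1.01222712e-03 -2.42303448e-01  9.70199987e-01 -1.70870694e-01]
 [ 0.00000000e+00  0.00000000e+00  0.00000000e+00  1.00000000e+00]]
```

Call:
jog_arm(moves=[{"offset": [3, -2, -6.5], "turn": 0, "jaw": 0.3}, {"offset": [7, -4.3, -6.5], "turn": 0, "jaw": 0.3}, {"offset": [11, -6.8, -6.5], "turn": 0, "jaw": 0.3}, {"offset": [15, -9.2, -6.5], "turn": 0, "jaw": 0.3}, {"offset": [19, -11.7, -6.5], "turn": 0, "jaw": 0.3}, {"offset": [23, -14.1, -6.5], "turn": 0, "jaw": 0.3}, {"offset": [27, -16.6, -6.5], "turn": 0, "jaw": 0.3}, {"offset": [31, -19, -6.5], "turn": 0, "jaw": 0.3}, {"offset": [34, -21, -6.5], "turn": 0, "jaw": 0.3}, {"offset": [36, -22, -6.5], "turn": 0, "jaw": 0.3}, {"offset": [36, -22, -6.5], "turn": 0, "jaw": 0.3}, {"offset": [36, -22, -6.5], "turn": 0, "jaw": 0.3}])

```text
t: 2.55
ee_pos: [0.451, -0.3002, 0.2795]
tool_rot: [0.0, 0.992, 0.129, -0.0]
wrist_force: [0.2, -0.6, 0.1]
width: 0.0643
finger_force: 0.0
```

```bash
cat >> h.py <<'E'
def look(tag,qs):
    T=tool(); im=eyes.get_image("wrist"); cv2.imwrite(f"pics/{tag}.png",im); np.save(f"pics/{tag}.npy",T)
    for q in qs: print(q,[(np.round(d["extent"]).astype(int).tolist(),round(d["p"],2)) for d in eyes.spot_in("wrist",q)][:4])
E
python3 - <<'E'
from h import *
print(telemetry.get_state()["width"],telemetry.get_state()["t"])
look("wA",["small_collar","stop_shaft","square_nest","flange"])
cv2.imwrite("pics/wAb.png",cv2.resize(cv2.imread("pics/wA.png"),(800,600),interpolation=2))
E
```

```text
0.06425123195479943 2.55
small_collar [([250, 201, 28, 30], 0.87), ([201, 182, 31, 34], 0.82)]
stop_shaft [([294, 103, 54, 66], 0.88)]
square_nest [([127, 0, 68, 27], 0.85)]
flange [([95, 88, 54, 46], 0.85), ([3, 70, 11, 42], 0.42)]
```

View pics/wAb.png

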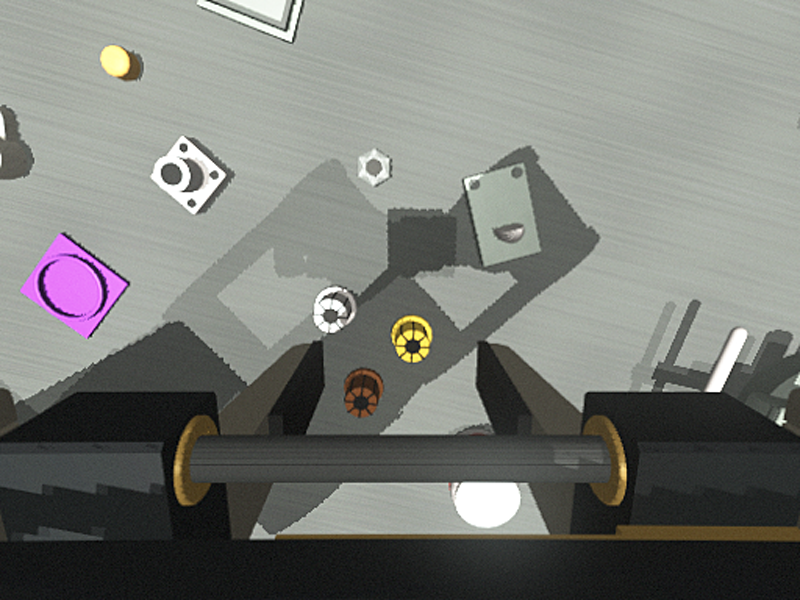

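Wrist view: steel collar at (334,309), yellow at (412,338), brown at (362,392), flange at (190,175), shaft at (508,225) with its base running up the image. I'll fit the model edges in all the pictures taken so far.

```bash
cat > fit.py <<'E'
from h import *
from scipy.optimize import minimize, differential_evolution
def circ(r,z,a0=0,a1=2*np.pi,cx=0,cy=0,n=90): a=np.linspace(a0,a1,n); return np.c_[cx+r*np.cos(a),cy+r*np.sin(a),0*a+z]
def poly(p,z,n=25):
    p=np.array(p,float); q=np.r_[p,p[:1]]; return np.vstack([np.c_[np.linspace(q[i],q[i+1],n),np.full(n,z)] for i in range(len(p))])
sq=lambda s,z: poly([(s,s),(-s,s),(-s,-s),(s,-s)],z)
d2=np.arccos(5/14); s2=np.arccos(.25)
fl=np.linspace(-1,1,30)[:,None]
M={"big_collar":[circ(.026,.05),circ(.032,.008)],"small_collar":[circ(.017,.042),circ(.022,.008)],
"flange":[sq(.026,.018),circ(.016,.048)],
"cam":[circ(.021,.03),circ(.014,.03,d2,2*np.pi-d2),np.c_[0*fl+.005,fl*.01308,0*fl+.03],circ(.013,.014,-np.pi/2,np.pi/2,.034),
  np.vstack([np.c_[np.linspace(.022,.034,15),np.full(15,s*.013),np.full(15,.014)] for s in(1,-1)])],
"big_nest":[circ(.04,.014),circ(.045,.014),sq(.05,.006)],"small_nest":[circ(.03,.014),circ(.035,.014),sq(.04,.006)],
"square_nest":[sq(.033,.014),sq(.038,.014),sq(.044,.006)],
"stop_shaft":[poly([(.058,.03),(-.032,.03),(-.032,-.03),(.058,-.03)],.014)]}
ROUND=("big_collar","small_collar")
def place(m,x,y,w,z=0): c,s=np.cos(w),np.sin(w); return np.c_[m[:,0]*c-m[:,1]*s+x,m[:,0]*s+m[:,1]*c+y,m[:,2]+z]
def grad(im,s):
    g=0
    for k in range(3):
        f=cv2.GaussianBlur(im[:,:,k].astype(np.float32),(0,0),s); g=np.maximum(g,np.hypot(cv2.Sobel(f,5,1,0),cv2.Sobel(f,5,0,1)))
    return np.minimum(g,np.percentile(g,99))
def fit(name,views,x,y,w=None,z=0,span=.02,wspan=np.pi,freez=False):
    """views: [(cam,image)]; returns x,y,yaw,z,score"""
    rnd=name in ROUND; w0=0 if w is None else w
    def cost(p,G):
        X=0
        for C,g in G:
            for m in M[name]:
                u=proj(C,place(m,p[0],p[1],0 if rnd else p[2],p[3] if freez else z)).astype(np.float32)
                X-=cv2.remap(g,u[:,0].copy(),u[:,1].copy(),cv2.INTER_LINEAR).mean()/g.max()/len(M[name])/len(G)
        return X
    G1=[(C,grad(i,2.)) for C,i in views]; G2=[(C,grad(i,.8)) for C,i in views]
    b=[(x-span,x+span),(y-span,y+span),(w0-wspan,w0+wspan),(z-.015,z+.015)]
    r=differential_evolution(cost,b,args=(G1,),seed=1,maxiter=60,popsize=12,polish=False,tol=1e-4)
    r=minimize(cost,r.x,args=(G2,),method="Nelder-Mead",options=dict(initial_simplex=np.array([r.x]+[r.x+e for e in np.diag([.002,.002,.05,.002])]),xatol=1e-5))
    return r.x.round(4),round(-r.fun,3)
def wv(tag): T=np.load(f"pics/{tag}.npy"); return cam("wrist",T),cv2.imread(f"pics/{tag}.png")
def fv(n): return cam(n),cv2.imread(f"pics/{n}0.png")
E
python3 - <<'E'
from fit import *
S,D,A=fv("scene"),fv("side"),wv("wA")
I={"big_collar":(.391,.235),"small_collar":(.394,-.246),"flange":(.482,-.081),"cam":(.462,.1),"big_nest":(.572,.379),"small_nest":(.661,.147),"square_nest":(.68,-.114),"stop_shaft":(.523,-.388)}
for k,(x,y) in I.items():
    vs=[S,D]; print(k,"SD",*fit(k,vs,x,y,freez=True))
    if k in("small_collar","flange","stop_shaft"): print("   A",*fit(k,[A],x,y),"  all",*fit(k,[S,D,A],x,y,freez=True))
go(.394,-.246,.13)
E
```

```text
big_collar SD [ 0.3882  0.2283  0.2503 -0.0028] 0.559
small_collar SD [ 0.3874 -0.2467 -0.0835  0.002 ] 0.599
   A [ 0.3914 -0.2457 -0.1013 -0.0044] 0.76   all [ 0.3923 -0.2463 -2.098   0.0042] 0.566
flange SD [ 0.4846 -0.0814 -2.0855 -0.0041] 0.653
   A [ 0.4869 -0.0922 -0.5171  0.0128] 0.556   all [ 0.4844 -0.0802 -2.0727 -0.004 ] 0.656
cam SD [ 0.4541  0.1017  0.123  -0.0021] 0.68
big_nest SD [ 0.5723  0.3806  2.1326 -0.0141] 0.574
small_nest SD [ 0.6645  0.1491  1.7862 -0.0135] 0.575
square_nest SD [ 0.6751 -0.1106 -0.068  -0.0137] 0.58
stop_shaft SD [ 0.5149 -0.3928  0.5231 -0.0027] 0.646
   A [ 5.153e-01 -3.931e-01  5.224e-01  1.000e-04] 0.556   all [ 0.5376 -0.3801 -2.6117 -0.0027] 0.619
offset [-4.06, -6.75, 14.96] turn 0.0  now [ 0.4504 -0.301   0.2796] yaw 0.255
```

Call:
jog_arm(moves=[{"offset": [-1, -1.7, 3.5], "turn": -0.13, "jaw": 0.4}, {"offset": [-2, -3.3, 7], "turn": -0.26, "jaw": 0.4}, {"offset": [-3, -5, 10], "turn": -0.39, "jaw": 0.4}, {"offset": [-3.6, -6.2, 13], "turn": -0.52, "jaw": 0.4}, {"offset": [-4.1, -6.8, 15], "turn": -0.65, "jaw": 0.4}, {"offset": [-4.1, -6.8, 15], "turn": -0.78, "jaw": 0.4}, {"offset": [-4.1, -6.8, 15], "turn": -0.78, "jaw": 0.4}, {"offset": [-4.1, -6.8, 15], "turn": -0.78, "jaw": 0.4}])

```text
t: 3.6
ee_pos: [0.3944, -0.2456, 0.13]
tool_rot: [0.0, 0.87, 0.494, 0.0]
wrist_force: [0.1, -0.4, 0.3]
width: 0.0551
finger_force: 0.0
```

```bash
python3 - <<'E'
from fit import *
look("wB",["small_collar"])
A,B=wv("wA"),wv("wB")
print(fit("small_collar",[B],.392,-.246),fit("small_collar",[A,B],.392,-.246,freez=True))
x,y=fit("small_collar",[B],.392,-.246)[0][:2]
go(x,y,.012)
im=B[1].copy()
for m in M["small_collar"]:
    for u in proj(B[0],place(m,x,y,0)): cv2.circle(im,tuple(int(v) for v in u.round()),0,(0,0,255),-1)
cv2.imwrite("pics/wBo.png",cv2.resize(im,(800,600),interpolation=2))
E
```

```text
small_collar [([205, 242, 29, 36], 0.93), ([233, 172, 42, 46], 0.83), ([266, 238, 40, 40], 0.68)]
(array([ 0.3913, -0.246 , -0.905 , -0.0107]), np.float64(0.597)) (array([ 0.3909, -0.2462, -0.3069, -0.001 ]), np.float64(0.678))
offset [-0.21, -0.27, 11.81] turn 0.0  now [ 0.3946 -0.2455  0.1301] yaw 1.033
```

View pics/wBo.png

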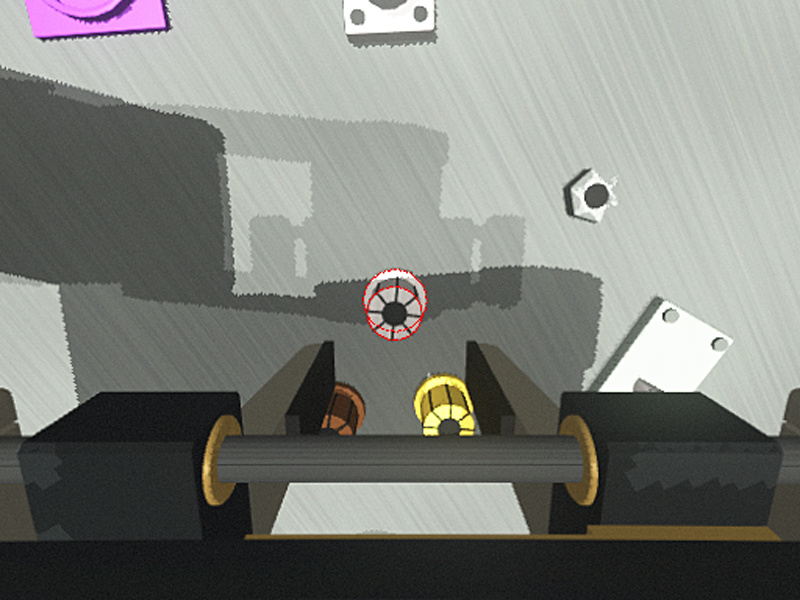

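The overlay sits exactly on the steel collar at (395,305), and the height agrees. I'll grasp it.

Call:
jog_arm(moves=[{"offset": [-0.2, -0.3, 4], "turn": 0, "jaw": 0.4}, {"offset": [-0.2, -0.3, 8], "turn": 0, "jaw": 0.4}, {"offset": [-0.2, -0.3, 10.5], "turn": 0, "jaw": 0.4}, {"offset": [-0.2, -0.3, 11.7], "turn": 0, "jaw": 0.4}, {"offset": [-0.2, -0.3, 11.7], "turn": 0, "jaw": 0.4}, {"offset": [-0.2, -0.3, 11.7], "turn": 0, "jaw": 0.75}, {"offset": [-0.2, -0.3, 11.7], "turn": 0, "jaw": 0.75}, {"offset": [-0.2, -0.3, 11.7], "turn": 0, "jaw": 0.75}, {"offset": [-0.2, -0.3, 11.7], "turn": 0, "jaw": 0.75}, {"offset": [-0.2, -0.3, 11.7], "turn": 0, "jaw": 0.75}, {"offset": [-0.2, -0.3, 11.7], "turn": 0, "jaw": 0.75}, {"offset": [-0.2, -0.3, 8], "turn": 0, "jaw": 0.75}, {"offset": [-0.2, -0.3, 3], "turn": 0, "jaw": 0.75}, {"offset": [-0.2, -0.3, -2], "turn": 0, "jaw": 0.75}, {"offset": [-0.2, -0.3, -2], "turn": 0, "jaw": 0.75}])

```text
t: 5.2
ee_pos: [0.394, -0.2473, 0.1558]
tool_rot: [0.005, 0.869, 0.495, 0.003]
wrist_force: [0.8, -1.2, -1.7]
width: 0.0329
finger_force: 30.0
```

```bash
python3 - <<'E'
from h import *
go(.664,.148,.15)
E
```

```text
offset [47.77, 3.11, 0.61] turn 0.0  now [ 0.394  -0.2473  0.1558] yaw 1.037
```

```bash
python3 - <<'E'
from h import *
k=1.5625
for n,pts in (("scene",[(627,318),(655,215),(560,362)]),("side",[(403,215),(390,215),(480,262)])):
    C=cam(n)
    for p in pts: print(n,p,onz(C,p[0]/k,p[1]/k,0).round(3))
E
```

```text
scene (627, 318) [0.813 0.27  0.   ]
scene (655, 215) [0.672 0.728 0.   ]
scene (560, 362) [0.788 0.081 0.   ]
side (403, 215) [0.808 0.287 0.   ]
side (390, 215) [ 0.786  0.308 -0.   ]
side (480, 262) [0.773 0.028 0.   ]
```

Call:
jog_arm(moves=[{"offset": [2, 0.1, 0], "turn": 0, "jaw": 0.75}, {"offset": [6, 0.4, 0], "turn": 0, "jaw": 0.75}, {"offset": [10.5, 0.7, 0], "turn": 0, "jaw": 0.75}, {"offset": [15, 1, 0], "turn": 0, "jaw": 0.75}, {"offset": [19.5, 1.3, 0], "turn": 0, "jaw": 0.75}, {"offset": [24, 1.6, 0], "turn": 0, "jaw": 0.75}, {"offset": [28.5, 1.9, 0], "turn": 0, "jaw": 0.75}, {"offset": [33, 2.2, 0], "turn": 0, "jaw": 0.75}, {"offset": [37.5, 2.5, 0], "turn": 0, "jaw": 0.75}, {"offset": [41.5, 2.8, 0], "turn": 0, "jaw": 0.75}, {"offset": [45, 3, 0], "turn": 0, "jaw": 0.75}, {"offset": [47, 3.1, 0], "turn": 0, "jaw": 0.75}, {"offset": [47.8, 3.1, 0], "turn": 0, "jaw": 0.75}, {"offset": [47.8, 3.1, 0], "turn": 0, "jaw": 0.75}, {"offset": [47.8, 3.1, 0], "turn": 0, "jaw": 0.75}])

```text
t: 6.7
ee_pos: [0.6596, 0.1496, 0.149]
tool_rot: [-0.0, 0.869, 0.495, -0.001]
wrist_force: [0.3, -0.7, -2.3]
width: 0.0325
finger_force: 30.0
```

```bash
python3 - <<'E'
from fit import *
look("wC",["small_nest","big_nest","big_collar","small_collar","cam"])
S,D,C=fv("scene"),fv("side"),wv("wC")
x0,y0=.664,.148
r=fit("small_nest",[C],x0,y0); print(r, fit("small_nest",[S],x0,y0),fit("small_nest",[D],x0,y0))
print("3 views, height free:",fit("small_nest",[S,D,C],x0,y0,freez=True))
x,y,w=r[0][:3]; go(x,y,.02)
im=C[1].copy()
for m in M["small_nest"]:
    for u in proj(C[0],place(m,x,y,w)): cv2.circle(im,tuple(int(v) for v in u.round()),0,(0,0,255),-1)
cv2.imwrite("pics/wCo.png",cv2.resize(im,(800,600),interpolation=2))
E
```

```text
small_nest [([212, 143, 88, 72], 0.75)]
big_nest [([2, 2, 138, 116], 0.67)]
big_collar [([0, 217, 63, 62], 0.93)]
small_collar [([225, 196, 61, 82], 0.79)]
cam []
(array([ 0.6613,  0.1455,  1.4056, -0.0037]), np.float64(0.449)) (array([ 0.6712,  0.1297, -2.9363,  0.0094]), np.float64(0.546)) (array([0.6446, 0.137 , 0.7042, 0.0038]), np.float64(0.569))
3 views, height free: (array([ 0.6612,  0.1445,  1.4001, -0.011 ]), np.float64(0.531))
offset [-0.33, 0.3, 12.98] turn 0.0  now [0.6604 0.1499 0.1498] yaw 1.036
```

View pics/wCo.png

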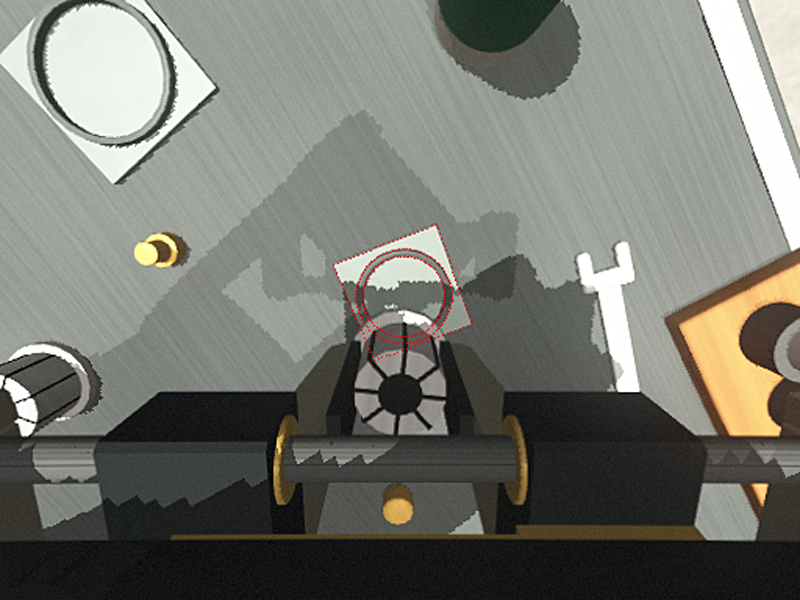

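The small-nest overlay fits the rim at (405,295). I'll check where the collar sits in the hand, then set it down.

```bash
python3 - <<'E'
from fit import *
C=wv("wC"); p=onz(C[0],400/1.5625,395/1.5625,.149+.030); print("held bore",p.round(4)); T=np.load("pics/wC.npy"); print("in tool",(T[:3,:3].T@(p-T[:3,3])).round(4))
print(fit("small_collar",[C],p[0],p[1],z=.149-.012,span=.01))
E
```

```text
held bore [0.6606 0.1487 0.179 ]
in tool [-0.0003  0.0014 -0.03  ]
(array([ 0.6609,  0.1488, -2.2228,  0.1406]), np.float64(0.438))
```

Call:
jog_arm(moves=[{"offset": [-0.3, 0.3, 3], "turn": 0, "jaw": 0.75}, {"offset": [-0.3, 0.3, 7], "turn": 0, "jaw": 0.75}, {"offset": [-0.3, 0.3, 10.5], "turn": 0, "jaw": 0.75}, {"offset": [-0.3, 0.3, 12], "turn": 0, "jaw": 0.75}, {"offset": [-0.3, 0.3, 12.9], "turn": 0, "jaw": 0.75}, {"offset": [-0.3, 0.3, 12.9], "turn": 0, "jaw": 0.75}, {"offset": [-0.3, 0.3, 12.9], "turn": 0, "jaw": 0.4}, {"offset": [-0.3, 0.3, 12.9], "turn": 0, "jaw": 0.4}, {"offset": [-0.3, 0.3, 12.9], "turn": 0, "jaw": 0.4}, {"offset": [-0.3, 0.3, 12.9], "turn": 0, "jaw": 0.4}, {"offset": [-0.3, 0.3, 10], "turn": 0, "jaw": 0.4}, {"offset": [-0.3, 0.3, 6], "turn": 0, "jaw": 0.2}, {"offset": [-0.3, 0.3, 2], "turn": 0, "jaw": 0.2}, {"offset": [-0.3, 0.3, -2], "turn": 0, "jaw": 0.2}, {"offset": [-0.3, 0.3, -5], "turn": 0, "jaw": 0.2}, {"offset": [-0.3, 0.3, -5], "turn": 0, "jaw": 0.2}])

```text
t: 8.6
ee_pos: [0.6644, 0.1471, 0.2053]
tool_rot: [0.001, 0.869, 0.495, 0.004]
wrist_force: [-0.0, -0.3, 1.1]
width: 0.0733
finger_force: 0.0
```

```bash
python3 - <<'E'
from fit import *
look("wD",["small_nest","big_nest","big_collar","small_collar","cam"])
D,C=wv("wD"),wv("wC")
print("placed",fit("small_collar",[D],.661,.1455,z=.006), fit("small_collar",[D],.661,.1455,z=.006,freez=True))
print("nest",fit("small_nest",[D],.661,.1455))
print("bignest",fit("big_nest",[C],.572,.379),fit("big_nest",[D],.572,.379),fit("big_nest",[C,D],.572,.379,freez=True))
print("bigcol",fit("big_collar",[C],.39,.232),fit("big_collar",[D],.39,.232),fit("big_collar",[C,D],.39,.232,freez=True))
print("cam",fit("cam",[D],.454,.10,w=.12))
go(.39,.23,.14)
E
```

```text
small_nest [([214, 141, 74, 74], 0.94)]
big_nest [([34, 0, 121, 120], 0.67)]
big_collar [([8, 205, 76, 49], 0.86)]
small_collar []
cam []
placed (array([0.6488, 0.1493, 1.1759, 0.0012]), np.float64(0.482)) (array([ 0.6539,  0.161 ,  0.5309, -0.0695]), np.float64(0.548))
nest (array([ 0.6612,  0.1455, -0.1687, -0.0012]), np.float64(0.516))
bignest (array([ 0.5722,  0.3688,  0.0524, -0.0007]), np.float64(0.519)) (array([ 0.572 ,  0.3688,  0.0481, -0.0028]), np.float64(0.572)) (array([ 0.57  ,  0.372 ,  1.6124, -0.0062]), np.float64(0.606))
bigcol (array([ 0.3883,  0.226 ,  1.3134, -0.0085]), np.float64(0.522)) (array([ 0.3889,  0.2259, -0.9805,  0.0122]), np.float64(0.64)) (array([ 0.3863,  0.2262, -1.9465, -0.0025]), np.float64(0.58))
cam (array([0.4158, 0.1233, 0.9272, 0.0412]), np.float64(0.345))
offset [-6.56, -27.55, 5.86] turn 0.0  now [0.6607 0.1463 0.1979] yaw 1.037
```

```bash
python3 -c "
import cv2
cv2.imwrite('pics/wDb.png',cv2.resize(cv2.imread('pics/wD.png'),(800,600),interpolation=2))"
```

```text
(no output)
```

View pics/wDb.png

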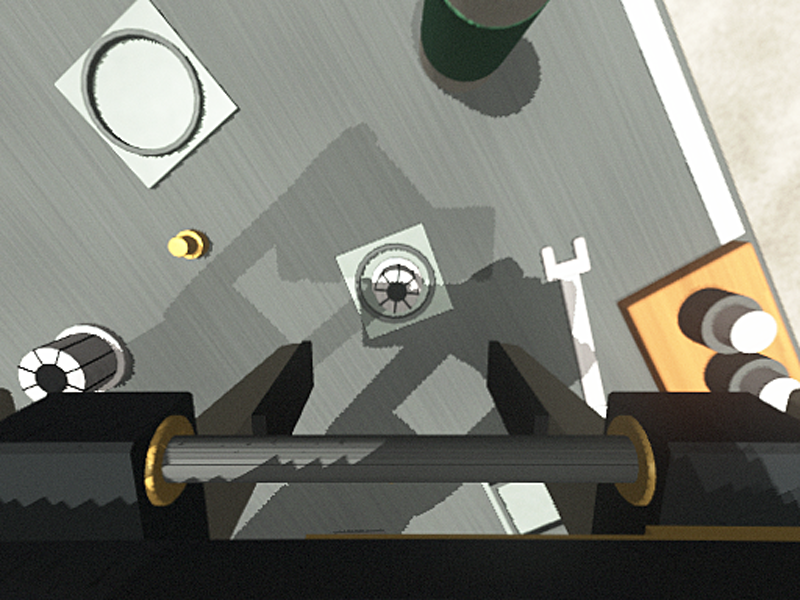

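The small collar stands centred in the grey nest at (397,285). Next, the big collar.

Call:
jog_arm(moves=[{"offset": [-0.5, -2, 0], "turn": 0, "jaw": 0.15}, {"offset": [-1.4, -6, 0], "turn": 0, "jaw": 0.15}, {"offset": [-2.5, -10.5, 1], "turn": 0, "jaw": 0.15}, {"offset": [-3.5, -15, 2], "turn": 0, "jaw": 0.15}, {"offset": [-4.6, -19.5, 3], "turn": 0, "jaw": 0.15}, {"offset": [-5.6, -23.5, 4], "turn": 0, "jaw": 0.15}, {"offset": [-6.5, -26.5, 5], "turn": 0, "jaw": 0.15}, {"offset": [-6.8, -27.5, 5], "turn": 0, "jaw": 0.15}, {"offset": [-6.8, -27.5, 5], "turn": 0, "jaw": 0.15}, {"offset": [-6.8, -27.5, 5], "turn": 0, "jaw": 0.15}, {"offset": [-6.8, -27.5, 5], "turn": 0, "jaw": 0.15}])

```text
t: 10.0
ee_pos: [0.3919, 0.228, 0.15]
tool_rot: [0.0, 0.869, 0.495, 0.001]
wrist_force: [-0.2, 0.0, -0.9]
width: 0.0782
finger_force: 0.0
```

```bash
python3 - <<'E'
from fit import *
look("wE",["big_collar","cam"])
E,D=wv("wE"),wv("wD")
r=fit("big_collar",[E],.388,.226);print(r,fit("big_collar",[E,D],.388,.226,freez=True))
print("cam",fit("cam",[E],.454,.10,w=.12),fit("cam",[E],.454,.10,w=.12,wspan=.5))
go(*r[0][:2],.018)
E
```

```text
big_collar [([223, 158, 56, 64], 0.74)]
cam [([354, 221, 33, 33], 0.66)]
(array([ 0.3892,  0.2259, -0.9864, -0.008 ]), np.float64(0.673)) (array([ 3.8910e-01,  2.2590e-01, -1.8138e+00, -1.0000e-04]), np.float64(0.655))
cam (array([ 0.4616,  0.1137, -0.3571,  0.0097]), np.float64(0.372)) (array([ 0.4617,  0.1137, -0.3565,  0.0088]), np.float64(0.372))
offset [-0.26, -0.08, 13.17] turn 0.0  now [0.3912 0.2277 0.1497] yaw 1.036
```

Call:
jog_arm(moves=[{"offset": [-0.3, -0.1, 4], "turn": 0, "jaw": 0.15}, {"offset": [-0.3, -0.1, 8], "turn": 0, "jaw": 0.15}, {"offset": [-0.3, -0.1, 11.5], "turn": 0, "jaw": 0.15}, {"offset": [-0.3, -0.1, 13.1], "turn": 0, "jaw": 0.15}, {"offset": [-0.3, -0.1, 13.1], "turn": 0, "jaw": 0.15}, {"offset": [-0.3, -0.1, 13.1], "turn": 0, "jaw": 0.6}, {"offset": [-0.3, -0.1, 13.1], "turn": 0, "jaw": 0.6}, {"offset": [-0.3, -0.1, 13.1], "turn": 0, "jaw": 0.6}, {"offset": [-0.3, -0.1, 13.1], "turn": 0, "jaw": 0.6}, {"offset": [-0.3, -0.1, 13.1], "turn": 0, "jaw": 0.6}, {"offset": [-0.3, -0.1, 13.1], "turn": 0, "jaw": 0.6}, {"offset": [-0.3, -0.1, 9], "turn": 0, "jaw": 0.6}, {"offset": [-0.3, -0.1, 4.5], "turn": 0, "jaw": 0.6}, {"offset": [-0.3, -0.1, 0], "turn": 0, "jaw": 0.6}, {"offset": [-0.3, -0.1, 0], "turn": 0, "jaw": 0.6}])

```text
t: 11.65
ee_pos: [0.3908, 0.2276, 0.1547]
tool_rot: [-0.0, 0.869, 0.496, 0.005]
wrist_force: [1.1, 0.0, -6.1]
width: 0.0509
finger_force: 30.0
```

```bash
python3 - <<'E'
from h import *
go(.572,.369,.15)
E
```

```text
offset [21.39, 8.4, 0.69] turn 0.0  now [0.3908 0.2276 0.1547] yaw 1.037
```

Call:
jog_arm(moves=[{"offset": [2, 0.8, 0], "turn": 0, "jaw": 0.6}, {"offset": [6, 2.3, 0], "turn": 0, "jaw": 0.6}, {"offset": [10, 3.9, 0], "turn": 0, "jaw": 0.6}, {"offset": [14, 5.5, 0], "turn": 0, "jaw": 0.6}, {"offset": [18, 7, 0], "turn": 0, "jaw": 0.6}, {"offset": [20.5, 8, 0], "turn": 0, "jaw": 0.6}, {"offset": [21.4, 8.4, 0], "turn": 0, "jaw": 0.6}, {"offset": [21.4, 8.4, 0], "turn": 0, "jaw": 0.6}, {"offset": [21.4, 8.4, 0], "turn": 0, "jaw": 0.6}])

```text
t: 12.55
ee_pos: [0.5674, 0.366, 0.1482]
tool_rot: [0.0, 0.869, 0.496, -0.002]
wrist_force: [0.2, 0.3, -5.3]
width: 0.0506
finger_force: 30.0
```

```bash
python3 - <<'E'
from fit import *
look("wF",["big_nest","big_collar"])
F,D,C=wv("wF"),wv("wD"),wv("wC")
x,y,w=fit("big_nest",[F],.572,.37)[0][:3]; print(x,y,w, fit("big_nest",[F,D],.572,.37,freez=True))
T=np.load("pics/wF.npy"); h=fit("big_collar",[F],T[0,3],T[1,3],z=T[2,3]-.018,span=.01); print("held",h,T[:3,3])
go(x,y,.024)
E
```

```text
big_nest [([194, 118, 122, 82], 0.69)]
big_collar [([209, 180, 92, 99], 0.61)]
0.5696 0.3724 1.7098 (array([ 0.5693,  0.372 ,  1.7125, -0.0071]), np.float64(0.59))
held (array([0.5685, 0.3655, 2.2079, 0.1263]), np.float64(0.477)) [0.5673871  0.36602858 0.14818441]
offset [0.61, -0.16, 12.55] turn 0.0  now [0.568  0.3664 0.1495] yaw 1.037
```

Call:
jog_arm(moves=[{"offset": [0.6, -0.1, 3], "turn": 0, "jaw": 0.6}, {"offset": [0.6, -0.1, 7], "turn": 0, "jaw": 0.6}, {"offset": [0.6, -0.1, 10], "turn": 0, "jaw": 0.6}, {"offset": [0.6, -0.1, 11.6], "turn": 0, "jaw": 0.6}, {"offset": [0.6, -0.1, 12.4], "turn": 0, "jaw": 0.6}, {"offset": [0.6, -0.1, 12.4], "turn": 0, "jaw": 0.6}, {"offset": [0.6, -0.1, 12.4], "turn": 0, "jaw": 0.2}, {"offset": [0.6, -0.1, 12.4], "turn": 0, "jaw": 0.2}, {"offset": [0.6, -0.1, 12.4], "turn": 0, "jaw": 0.2}, {"offset": [0.6, -0.1, 12.4], "turn": 0, "jaw": 0.2}, {"offset": [0.6, -0.1, 9], "turn": 0, "jaw": 0.2}, {"offset": [0.6, -0.1, 5], "turn": 0, "jaw": 0.2}, {"offset": [0.6, -0.1, 1], "turn": 0, "jaw": 0.2}, {"offset": [0.6, -0.1, -3], "turn": 0, "jaw": 0.2}, {"offset": [0.6, -0.1, -5], "turn": 0, "jaw": 0.2}, {"offset": [0.6, -0.1, -5], "turn": 0, "jaw": 0.2}])

```text
t: 14.3
ee_pos: [0.5731, 0.3741, 0.2039]
tool_rot: [-0.0, 0.869, 0.495, 0.003]
wrist_force: [-0.0, 0.4, -0.1]
width: 0.0735
finger_force: 0.0
```

```bash
python3 - <<'E'
from fit import *
look("wG",["big_nest","big_collar"])
G=wv("wG")
n=fit("big_nest",[G],.57,.372)[0]; c=fit("big_collar",[G],.57,.37,z=.006)[0]; print(n,c)
im=G[1].copy()
for k,p,z in(("big_nest",n,0),("big_collar",c,.006)):
  for m in M[k]:
    for u in proj(G[0],place(m,p[0],p[1],p[2],z)): cv2.circle(im,tuple(int(v) for v in u.round()),0,(0,0,255),-1)
cv2.imwrite("pics/wGo.png",cv2.resize(im,(800,600),interpolation=2))
go(.455,.108,.16,.12)
E
```

```text
big_nest [([201, 130, 103, 99], 0.55)]
big_collar [([231, 155, 49, 55], 0.6)]
[ 0.5691  0.3728  0.1364 -0.0057] [ 0.5628  0.3827 -1.9605  0.012 ]
offset [-28.65, 3.51, 3.88] turn 0.917  now [0.5707 0.3725 0.1984] yaw 1.037
```

View pics/wGo.png

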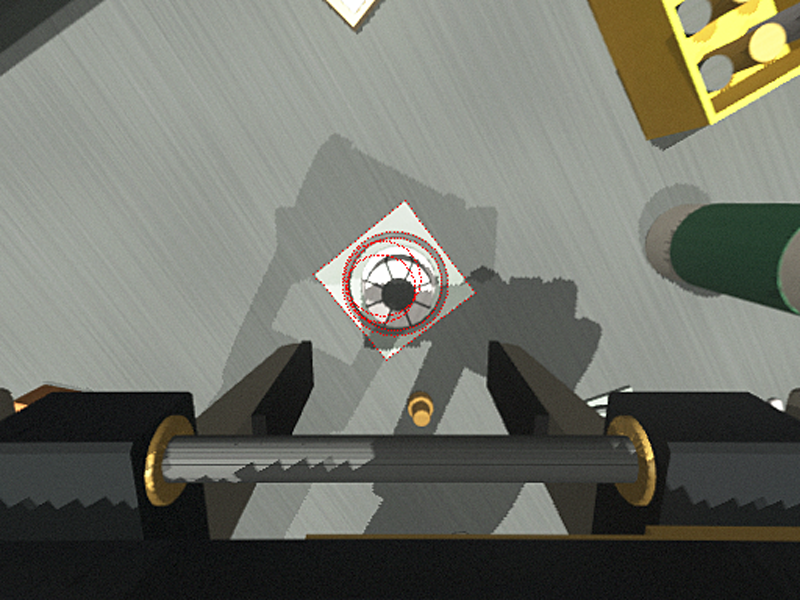

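Big nest overlay fits; the collar stands inside the rim, bore at (398,293). Next, the cam.

Call:
jog_arm(moves=[{"offset": [-2, 0.2, 0], "turn": 0.1, "jaw": 0.25}, {"offset": [-6, 0.7, 0], "turn": 0.23, "jaw": 0.25}, {"offset": [-10, 1.2, 0], "turn": 0.36, "jaw": 0.25}, {"offset": [-14, 1.7, 1], "turn": 0.49, "jaw": 0.25}, {"offset": [-18, 2.2, 2], "turn": 0.62, "jaw": 0.25}, {"offset": [-22, 2.7, 3], "turn": 0.75, "jaw": 0.25}, {"offset": [-26, 3.2, 4], "turn": 0.88, "jaw": 0.25}, {"offset": [-28, 3.5, 4], "turn": 0.92, "jaw": 0.25}, {"offset": [-28.7, 3.5, 4], "turn": 0.92, "jaw": 0.25}, {"offset": [-28.7, 3.5, 4], "turn": 0.92, "jaw": 0.25}, {"offset": [-28.7, 3.5, 4], "turn": 0.92, "jaw": 0.25}])

```text
t: 15.55
ee_pos: [0.4559, 0.1088, 0.1594]
tool_rot: [-0.0, 0.998, 0.059, 0.0]
wrist_force: [0.4, -0.3, 0.1]
width: 0.0689
finger_force: 0.0
```

```bash
python3 - <<'E'
from fit import *
G=wv("wG"); print("big bore",onz(G[0],398/1.5625,293/1.5625,.056))
look("wH",["cam"])
H,S,D=wv("wH"),fv("scene"),fv("side")
c,s=fit("cam",[H],.455,.102); print(c,s,fit("cam",[H],.455,.102,w=.12,wspan=.4), "all",fit("cam",[S,D,H],.455,.102,freez=True),fit("cam",[S,D,H],.455,.102,w=.12,wspan=.4,freez=True))
im=H[1].copy()
for m in M["cam"]:
    for u in proj(H[0],place(m,*c[:3])): cv2.circle(im,tuple(int(v) for v in u.round()),0,(0,0,255),-1)
cv2.imwrite("pics/wHo.png",cv2.resize(im,(800,600),interpolation=2))
E
```

```text
big bore [0.57259856 0.37363222 0.056     ]
cam [([249, 147, 34, 64], 0.98), ([437, 0, 75, 57], 0.32)]
[ 0.4547  0.0996  0.158  -0.0124] 0.722 (array([ 0.4547,  0.0996,  0.1559, -0.0021]), np.float64(0.722)) all (array([ 0.4543,  0.0996,  0.1591, -0.0021]), np.float64(0.692)) (array([ 0.4543,  0.0995,  0.1603, -0.0021]), np.float64(0.691))
```

View pics/wHo.png

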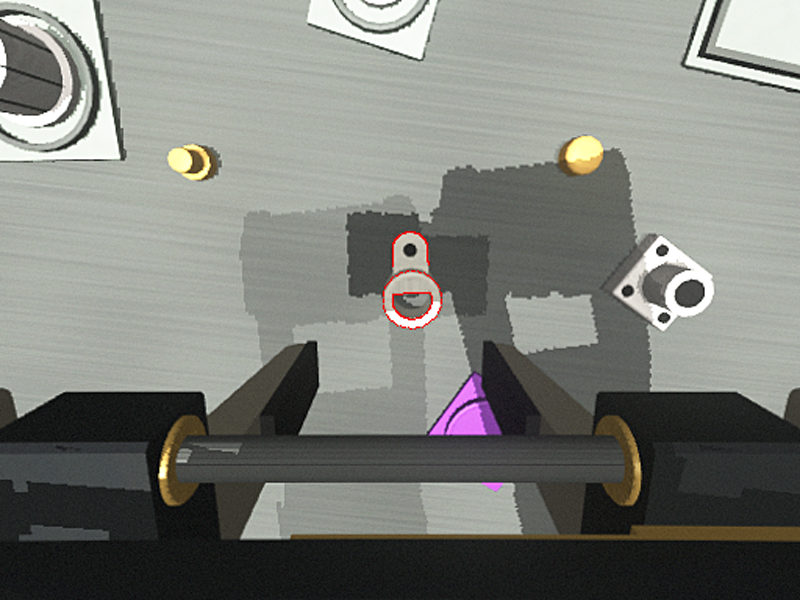

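The cam overlay matches on hub, D-bore and lobe at (412,300), yaw 0.158.

```bash
python3 -c "
from h import *
go(.4545,.0996,.007,.158)"
```

```text
offset [-0.26, 0.92, 15.26] turn -0.04  now [0.4559 0.109  0.1596] yaw 0.118
```

Call:
jog_arm(moves=[{"offset": [-0.2, 0.9, 3], "turn": -0.04, "jaw": 0.25}, {"offset": [-0.2, 0.9, 7.5], "turn": -0.04, "jaw": 0.25}, {"offset": [-0.2, 0.9, 11.5], "turn": -0.04, "jaw": 0.25}, {"offset": [-0.2, 0.9, 14], "turn": -0.04, "jaw": 0.25}, {"offset": [-0.2, 0.9, 15.2], "turn": -0.04, "jaw": 0.25}, {"offset": [-0.2, 0.9, 15.2], "turn": -0.04, "jaw": 0.25}, {"offset": [-0.2, 0.9, 15.2], "turn": -0.04, "jaw": 0.7}, {"offset": [-0.2, 0.9, 15.2], "turn": -0.04, "jaw": 0.7}, {"offset": [-0.2, 0.9, 15.2], "turn": -0.04, "jaw": 0.7}, {"offset": [-0.2, 0.9, 15.2], "turn": -0.04, "jaw": 0.7}, {"offset": [-0.2, 0.9, 15.2], "turn": -0.04, "jaw": 0.7}, {"offset": [-0.2, 0.9, 15.2], "turn": -0.04, "jaw": 0.7}, {"offset": [-0.2, 0.9, 15.2], "turn": -0.04, "jaw": 0.7}, {"offset": [-0.2, 0.9, 11], "turn": -0.04, "jaw": 0.7}, {"offset": [-0.2, 0.9, 6], "turn": -0.04, "jaw": 0.7}, {"offset": [-0.2, 0.9, 1], "turn": -0.04, "jaw": 0.7}, {"offset": [-0.2, 0.9, 0], "turn": -0.04, "jaw": 0.7}])

```text
t: 17.35
ee_pos: [0.4573, 0.0995, 0.165]
tool_rot: [-0.001, 0.997, 0.078, 0.004]
wrist_force: [0.8, -0.0, -2.6]
width: 0.042
finger_force: 30.0
```

```bash
python3 -c "
from h import *
go(.515,-.393,.16,.523)"
```

```text
offset [-1.99, 49.54, 0.46] turn -0.366  now [0.4573 0.0995 0.165 ] yaw 0.157
```

Call:
jog_arm(moves=[{"offset": [-0.4, 2, 0], "turn": -0.04, "jaw": 0.7}, {"offset": [-1.3, 6, 0], "turn": -0.08, "jaw": 0.7}, {"offset": [-2.2, 10.5, 0], "turn": -0.12, "jaw": 0.7}, {"offset": [-3.1, 15, 0], "turn": -0.16, "jaw": 0.7}, {"offset": [-4.1, 19.5, 0], "turn": -0.2, "jaw": 0.7}, {"offset": [-5, 24, 0], "turn": -0.24, "jaw": 0.7}, {"offset": [-6, 28.5, 0], "turn": -0.28, "jaw": 0.7}, {"offset": [-7, 33, 0], "turn": -0.32, "jaw": 0.7}, {"offset": [-7.9, 37.5, 0], "turn": -0.35, "jaw": 0.7}, {"offset": [-8.8, 42, 0], "turn": -0.37, "jaw": 0.7}, {"offset": [-9.8, 46.5, 0], "turn": -0.37, "jaw": 0.7}, {"offset": [-10.7, 50.5, 0], "turn": -0.37, "jaw": 0.7}, {"offset": [-11.1, 52.8, 0], "turn": -0.37, "jaw": 0.7}, {"offset": [-11.1, 53.2, 0], "turn": -0.37, "jaw": 0.7}, {"offset": [-11.1, 53.2, 0], "turn": -0.37, "jaw": 0.7}, {"offset": [-11.1, 53.2, 0], "turn": -0.37, "jaw": 0.7}])

```text
t: 18.95
ee_pos: [0.4275, -0.4424, 0.1589]
tool_rot: [-0.001, 0.965, 0.261, -0.0]
wrist_force: [0.1, 0.6, -1.8]
width: 0.0419
finger_force: 30.0
```

```bash
cat >> fit.py <<'E'
M["stop_shaft"]+=[circ(.012,.014,s2,2*np.pi-s2,n=60),circ(.007,.048,np.arccos(3/7),2*np.pi-np.arccos(3/7),n=60),np.c_[0*fl+.003,fl*.0063,0*fl+.048]]
E
python3 - <<'E'
from fit import *
look("wI",["stop_shaft","cam"])
I,A,S,D=wv("wI"),wv("wA"),fv("scene"),fv("side")
for v in([I],[A,I],[S,D],[S,D,A,I]): r=fit("stop_shaft",v,.515,-.393,w=.523,wspan=.5,freez=len(v)>1); print(r)
r=fit("stop_shaft",[I],.515,-.393,w=.523,wspan=.5)[0]
T=np.load("pics/wI.npy"); w=np.arctan2(T[1,0],T[0,0]); zc=T[2,3]-.0075
h=fit("cam",[I],T[0,3],T[1,3],w=w,z=zc,wspan=.3,span=.008); print("held",h,T[:3,3],w)
im=I[1].copy()
for k,p,z in(("stop_shaft",r,0),("cam",h[0],zc)):
  for m in M[k]:
    for u in proj(I[0],place(m,p[0],p[1],p[2],z)): cv2.circle(im,tuple(int(v) for v in u.round()),0,(0,0,255),-1)
cv2.imwrite("pics/wIo.png",cv2.resize(im,(800,600),interpolation=2))
E
```

```text
stop_shaft [([222, 37, 64, 90], 0.61)]
cam [([222, 163, 67, 117], 0.87)]
(array([ 0.5156, -0.3929,  0.5293,  0.0121]), np.float64(0.39))
(array([ 0.515 , -0.3931,  0.5227,  0.0006]), np.float64(0.436))
(array([ 0.5145, -0.3937,  0.5367, -0.002 ]), np.float64(0.516))
(array([ 0.515 , -0.3933,  0.528 , -0.0016]), np.float64(0.471))
held (array([ 0.4278, -0.4434,  0.5448,  0.1552]), np.float64(0.742)) [ 0.42751787 -0.44240078  0.15894582] 0.5271805858091634
```

View pics/wIo.png

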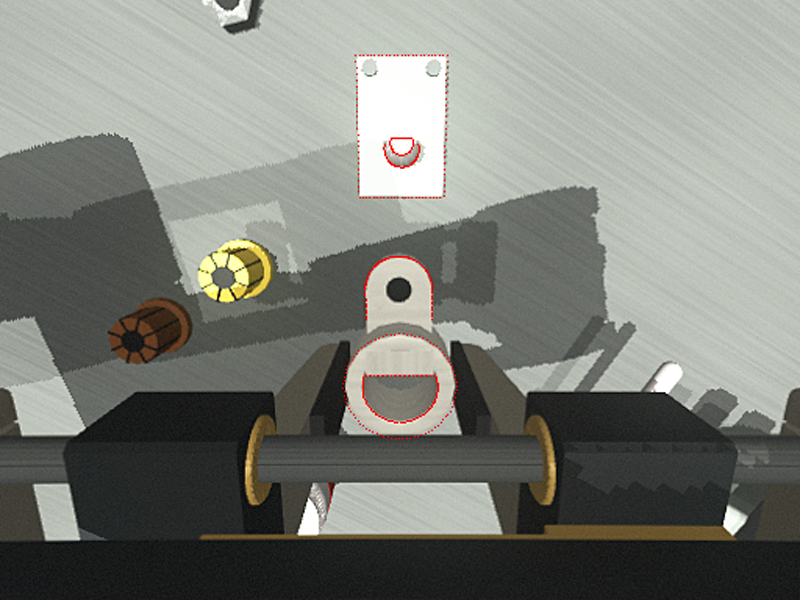

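The overlays fit both the shaft and the held cam. Relative move is +10.05 cm along tool x.

Call:
jog_arm(moves=[{"offset": [2, 0, 0], "turn": 0, "jaw": 0.7}, {"offset": [6, 0, 0], "turn": 0, "jaw": 0.7}, {"offset": [9, 0, 0], "turn": 0, "jaw": 0.7}, {"offset": [10, 0, 2], "turn": 0, "jaw": 0.7}, {"offset": [10, 0, 6], "turn": 0, "jaw": 0.7}, {"offset": [10, 0, 9], "turn": 0, "jaw": 0.7}, {"offset": [10, 0, 9.5], "turn": 0, "jaw": 0.7}, {"offset": [10, 0, 9.5], "turn": 0, "jaw": 0.7}, {"offset": [10, 0, 9.5], "turn": 0, "jaw": 0.7}, {"offset": [10, 0, 9.5], "turn": 0, "jaw": 0.7}])

```text
t: 20.1
ee_pos: [0.5153, -0.3944, 0.0666]
tool_rot: [0.001, 0.966, 0.26, 0.001]
wrist_force: [0.2, -0.3, -2.7]
width: 0.042
finger_force: 30.0
```

```bash
python3 -c "
from fit import *
T=tool(); dx=np.array(T[:3,3]); c,s=np.cos(.527),np.sin(.527)
print(dx,yaw(), 'held cam est', dx[:2]+[.0003,-.001], 'shaft .5150 -.3931'); go(.515-.0003,-.3931+.001,.0215,.527-.009)
print(telemetry.get_state()['wrist_force'])"
```

```text
[ 0.51532544 -0.3944355   0.06661648] 0.526703702215443 held cam est [ 0.51562544 -0.3954355 ] shaft .5150 -.3931
offset [0.06, -0.25, 4.51] turn 0.009  now [ 0.5153 -0.3944  0.0666] yaw 0.527
[ 0.20073138 -0.29726219 -2.73381661]
```

Call:
jog_arm(moves=[{"offset": [0.05, -0.2, 0], "turn": 0, "jaw": 0.7}, {"offset": [0.05, -0.2, 0.7], "turn": 0, "jaw": 0.7}, {"offset": [0.05, -0.2, 1.4], "turn": 0, "jaw": 0.7}, {"offset": [0.05, -0.2, 2], "turn": 0, "jaw": 0.7}, {"offset": [0.05, -0.2, 2.4], "turn": 0, "jaw": 0.7}, {"offset": [0.05, -0.2, 2.7], "turn": 0, "jaw": 0.7}, {"offset": [0.05, -0.2, 2.7], "turn": 0, "jaw": 0.7}])

```text
t: 20.8
ee_pos: [0.5134, -0.3914, 0.0369]
tool_rot: [-0.0, 0.966, 0.26, -0.0]
wrist_force: [-0.4, 0.6, -2.7]
width: 0.0419
finger_force: 30.0
```

Call:
jog_arm(moves=[{"offset": [0.1, 0, 0.4], "turn": 0, "jaw": 0.7}, {"offset": [0.1, 0, 0.8], "turn": 0, "jaw": 0.7}, {"offset": [0.1, 0, 1.2], "turn": 0, "jaw": 0.7}, {"offset": [0.1, 0, 1.5], "turn": 0, "jaw": 0.7}, {"offset": [0.1, 0, 1.5], "turn": 0, "jaw": 0.7}])

```text
t: 21.3
ee_pos: [0.5145, -0.3911, 0.0227]
tool_rot: [-0.0, 0.966, 0.26, -0.0]
wrist_force: [-0.7, 1.1, 1.1]
width: 0.0415
finger_force: 30.0
```

The force sign flipped, so the cam is resting on the base. I'll release and back off.

Call:
jog_arm(moves=[{"offset": [0, 0, 0], "turn": 0, "jaw": 0.3}, {"offset": [0, 0, 0], "turn": 0, "jaw": 0.3}, {"offset": [0, 0, 0], "turn": 0, "jaw": 0.3}, {"offset": [0, 0, 0], "turn": 0, "jaw": 0.3}, {"offset": [0, 0, -3], "turn": 0, "jaw": 0.3}, {"offset": [0, 0, -7], "turn": 0, "jaw": 0.3}, {"offset": [0, 0, -11], "turn": 0, "jaw": 0.3}, {"offset": [0, 0, -14], "turn": 0, "jaw": 0.3}, {"offset": [0, 0, -15], "turn": 0, "jaw": 0.3}, {"offset": [0, 0, -15], "turn": 0, "jaw": 0.3}])

```text
t: 22.3
ee_pos: [0.5152, -0.3917, 0.1739]
tool_rot: [0.001, 0.966, 0.26, 0.001]
wrist_force: [1.2, -0.4, -0.3]
width: 0.0643
finger_force: 0.0
```

```bash
python3 - <<'E'
from fit import *
look("wJ",["stop_shaft","cam"])
J=wv("wJ")
for z in(.014,.020): print(z,fit("cam",[J],.515,-.393,w=.527,z=z,wspan=.3,span=.01))
print(fit("cam",[J],.515,-.393,w=.527,z=.014,wspan=.3,span=.01,freez=True))
o=fit("cam",[J],.515,-.393,w=.527,z=.014,wspan=.3,span=.01)[0]
im=cv2.resize(J[1][100:260,150:362],None,fx=3.75,fy=3.75,interpolation=2); cv2.imwrite("pics/wJo.png",im)
go(.4845,-.081,.16,-.5)
E
```

```text
stop_shaft []
cam [([235, 147, 36, 62], 0.82)]
0.014 (array([ 0.5141, -0.392 ,  0.5506,  0.0083]), np.float64(0.619))
0.02 (array([ 0.5151, -0.3913,  0.5565,  0.0127]), np.float64(0.571))
(array([ 0.513 , -0.3924,  0.5349,  0.0083]), np.float64(0.636))
offset [13.04, -28.21, 1.11] turn 1.027  now [ 0.5136 -0.3905  0.1705] yaw 0.527
```

View pics/wJo.png

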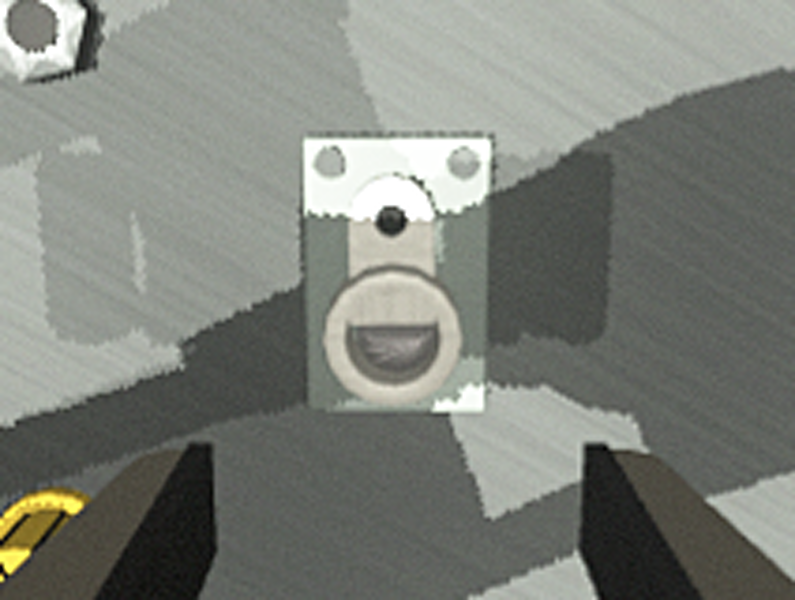

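The cam sits flat on the base with its D-bore matching the shaft. Next, the flange.

Call:
jog_arm(moves=[{"offset": [0.9, -2, 0], "turn": 0, "jaw": 0.3}, {"offset": [2.7, -6, 0], "turn": 0, "jaw": 0.3}, {"offset": [4.6, -10, 0], "turn": 0, "jaw": 0.3}, {"offset": [6.5, -14, 0], "turn": 0, "jaw": 0.3}, {"offset": [8.4, -18, 0], "turn": 0, "jaw": 0.3}, {"offset": [10.2, -22, 0], "turn": 0, "jaw": 0.3}, {"offset": [12, -26, 0], "turn": 0, "jaw": 0.3}, {"offset": [12.9, -27.8, 1], "turn": 0, "jaw": 0.3}, {"offset": [13, -28.2, 1], "turn": 0, "jaw": 0.3}, {"offset": [13, -28.2, 1], "turn": 0, "jaw": 0.3}, {"offset": [13, -28.2, 1], "turn": 0, "jaw": 0.3}])

```text
t: 23.55
ee_pos: [0.4852, -0.0829, 0.1623]
tool_rot: [0.0, 0.966, 0.26, -0.0]
wrist_force: [0.2, 0.2, -0.1]
width: 0.0645
finger_force: 0.0
```

```bash
python3 - <<'E'
from fit import *
look("wK",["flange","square_nest"])
K,S,D,H=wv("wK"),fv("scene"),fv("side"),wv("wH")
q=np.pi/4
f=fit("flange",[K],.4845,-.081,w=-.5,wspan=q); print(f,fit("flange",[K,S,D],.4845,-.081,w=-.5,wspan=q,freez=True),fit("flange",[K,H],.4845,-.081,w=-.5,wspan=q,freez=True))
for v in([K],[K,H],[S,D]): print("nest",fit("square_nest",v,.68,-.114,w=0,wspan=q,freez=len(v)>1))
n=fit("square_nest",[K],.68,-.114,w=0,wspan=q)
im=K[1].copy()
for k,p in(("flange",f[0]),("square_nest",n[0])):
  for m in M[k]:
    for u in proj(K[0],place(m,p[0],p[1],p[2])): cv2.circle(im,tuple(int(v) for v in u.round()),0,(0,0,255),-1)
cv2.imwrite("pics/wKo.png",cv2.resize(im,(800,600),interpolation=2))
go(*f[0][:2],.025)
E
```

```text
flange [([223, 156, 63, 59], 0.67)]
square_nest [([309, 0, 114, 108], 0.88)]
(array([ 0.4838, -0.076 , -1.0517, -0.0067]), np.float64(0.447)) (array([ 0.4817, -0.0773, -0.2854, -0.0072]), np.float64(0.508)) (array([ 0.4783, -0.0891, -0.6414, -0.0153]), np.float64(0.434))
nest (array([ 6.688e-01, -1.112e-01, -8.150e-02,  5.000e-04]), np.float64(0.468))
nest (array([ 0.6729, -0.1119, -0.08  , -0.0089]), np.float64(0.356))
nest (array([ 0.6752, -0.1108, -0.0634, -0.0135]), np.float64(0.581))
offset [0.22, -0.69, 13.76] turn 0.0  now [ 0.4854 -0.0831  0.1626] yaw 0.525
```

View pics/wKo.png

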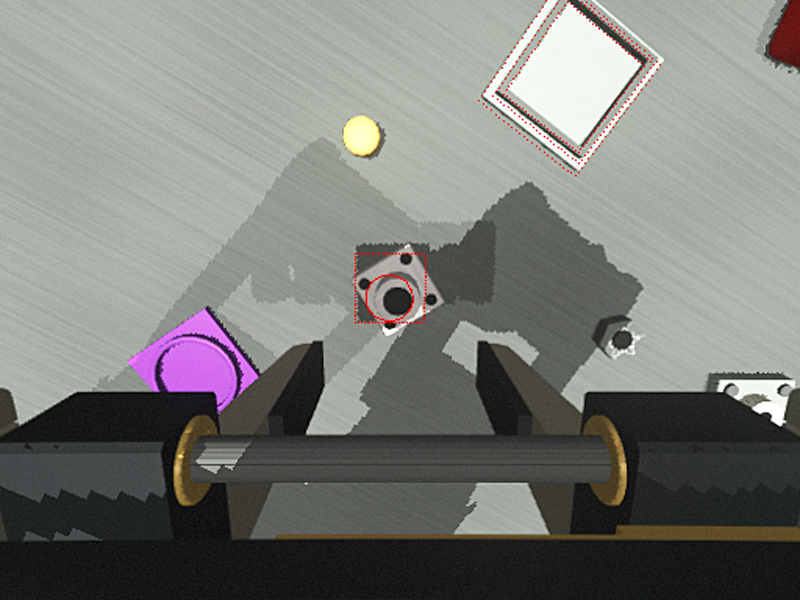

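The flange fit was misled by the shadow. The flange's real corners are about (408,245), (442,300), (390,333), (357,280), with the bore at (398,300). I'll refit with tighter bounds.

```bash
python3 - <<'E'
from fit import *
K,S,D=wv("wK"),fv("scene"),fv("side"); k=1.5625
b=onz(K[0],398/k,300/k,.048); print("bore",b.round(4))
cs=np.array([onz(K[0],u/k,v/k,.018)[:2] for u,v in((408,245),(442,300),(390,333),(357,280))]); print("corner mean",cs.mean(0),[np.linalg.norm(cs[i]-cs[i-1]).round(4) for i in range(4)],[np.degrees(np.arctan2(*(cs[i]-cs[i-1])[::-1])).round(1) for i in range(4)])
for v in([K],[K,S,D]): print(fit("flange",v,b[0],b[1],w=-.5,wspan=.2,span=.006,freez=len(v)>1))
ns=np.array([onz(K[0],u/k,v/k,.006)[:2] for u,v in((662,60),(578,172),(482,97))]); print("nest ctr",(ns[0]+ns[2])/2,[np.linalg.norm(ns[i+1]-ns[i]).round(4) for i in(0,1)],[np.degrees(np.arctan2(*(ns[i+1]-ns[i])[::-1])).round(1) for i in(0,1)])
print(fit("square_nest",[K],*((ns[0]+ns[2])/2),w=-.05,wspan=.25,span=.008))
E
```

```text
bore [ 0.4856 -0.0824  0.048 ]
corner mean [ 0.48641504 -0.08287833] [np.float64(0.0457), np.float64(0.0485), np.float64(0.047), np.float64(0.0478)] [np.float64(-25.4), np.float64(-117.8), np.float64(153.7), np.float64(60.7)]
(array([ 0.4898, -0.087 , -0.6988,  0.0025]), np.float64(0.4))
(array([ 0.4814, -0.0777, -0.3031, -0.0071]), np.float64(0.508))
nest ctr [ 0.67181113 -0.11156315] [np.float64(0.0875), np.float64(0.0874)] [np.float64(176.0), np.float64(85.3)]
(array([ 0.6688, -0.1112, -0.0826, -0.0076]), np.float64(0.469))
```

Call:
jog_arm(moves=[{"offset": [0, 0, 3], "turn": 0, "jaw": 0.4}, {"offset": [0, 0, 7], "turn": 0, "jaw": 0.4}, {"offset": [0, 0, 11], "turn": 0, "jaw": 0.4}, {"offset": [0, 0, 13], "turn": 0, "jaw": 0.4}, {"offset": [0, 0, 13.8], "turn": 0, "jaw": 0.4}, {"offset": [0, 0, 13.8], "turn": 0, "jaw": 0.4}, {"offset": [0, 0, 13.8], "turn": 0, "jaw": 0.8}, {"offset": [0, 0, 13.8], "turn": 0, "jaw": 0.8}, {"offset": [0, 0, 13.8], "turn": 0, "jaw": 0.8}, {"offset": [0, 0, 13.8], "turn": 0, "jaw": 0.8}, {"offset": [0, 0, 13.8], "turn": 0, "jaw": 0.8}, {"offset": [0, 0, 13.8], "turn": 0, "jaw": 0.8}, {"offset": [0, 0, 13.8], "turn": 0, "jaw": 0.8}, {"offset": [0, 0, 10], "turn": 0, "jaw": 0.8}, {"offset": [0, 0, 5.5], "turn": 0, "jaw": 0.8}, {"offset": [0, 0, 1], "turn": 0, "jaw": 0.8}, {"offset": [0, 0, 0], "turn": 0, "jaw": 0.8}])

```text
t: 25.4
ee_pos: [0.4877, -0.0824, 0.1672]
tool_rot: [0.002, 0.965, 0.26, 0.003]
wrist_force: [0.7, -0.1, -3.7]
width: 0.0312
finger_force: 30.0
```

```bash
python3 -c "
from h import *
go(.672,-.1115,.16,.525+.41)"
```

```text
offset [14.47, 11.78, 0.86] turn -0.408  now [ 0.4877 -0.0824  0.1672] yaw 0.527
```

Call:
jog_arm(moves=[{"offset": [2, 1.6, 0], "turn": -0.1, "jaw": 0.8}, {"offset": [5, 4.1, 0], "turn": -0.2, "jaw": 0.8}, {"offset": [8, 6.5, 0], "turn": -0.3, "jaw": 0.8}, {"offset": [11, 9, 0], "turn": -0.41, "jaw": 0.8}, {"offset": [13.5, 11, 0], "turn": -0.41, "jaw": 0.8}, {"offset": [14.5, 11.8, 0], "turn": -0.41, "jaw": 0.8}, {"offset": [14.5, 11.8, 0], "turn": -0.41, "jaw": 0.8}, {"offset": [14.5, 11.8, 0], "turn": -0.41, "jaw": 0.8}])

```text
t: 26.2
ee_pos: [0.6684, -0.1109, 0.1608]
tool_rot: [-0.001, 0.892, 0.451, -0.001]
wrist_force: [-0.7, -0.4, -3.7]
width: 0.0312
finger_force: 30.0
```

```bash
python3 - <<'E'
from fit import *
look("wL",["flange","square_nest"])
L=wv("wL"); T=np.load("pics/wL.npy"); zc=T[2,3]-.025
n=fit("square_nest",[L],.672,-.1115,w=-.07,wspan=.3,span=.015)
h=fit("flange",[L],T[0,3],T[1,3],w=-.08,z=zc,wspan=.4,span=.006); print("nest",n,"held",h,T[:3,3],telemetry.get_state()["width"])
im=L[1].copy()
for k,p,z in(("flange",h[0],zc),("square_nest",n[0],0)):
  for m in M[k]:
    for u in proj(L[0],place(m,p[0],p[1],p[2],z)): cv2.circle(im,tuple(int(v) for v in u.round()),0,(0,0,255),-1)
cv2.imwrite("pics/wLo.png",cv2.resize(im,(800,600),interpolation=2))
E
```

```text
flange [([203, 176, 89, 98], 0.73)]
square_nest [([209, 129, 99, 74], 0.58)]
nest (array([ 0.6728, -0.1115, -0.0827, -0.0032]), np.float64(0.416)) held (array([ 0.6688, -0.1126, -0.0635,  0.1462]), np.float64(0.417)) [ 0.66835682 -0.11089285  0.16078218] 0.031328120857192755
```

View pics/wLo.png

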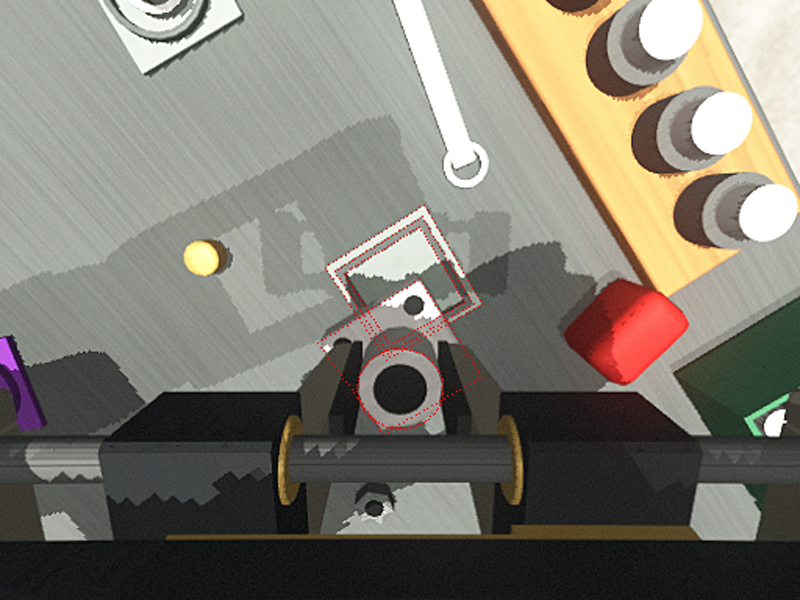

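```bash
python3 -c "
from h import *
p=tool()[:3,3]; print(telemetry.get_state()['wrist_force']); go(.6684+.004,-.1109+.001,.0315)"
```

```text
[ 0.10409589  0.13148288 -3.27529309]
offset [0.31, 0.26, 13.06] turn 0.0  now [ 0.6686 -0.1109  0.1621] yaw 0.937
```

Call:
jog_arm(moves=[{"offset": [0.3, 0.3, 3], "turn": 0, "jaw": 0.8}, {"offset": [0.3, 0.3, 7], "turn": 0, "jaw": 0.8}, {"offset": [0.3, 0.3, 10], "turn": 0, "jaw": 0.8}, {"offset": [0.3, 0.3, 11.5], "turn": 0, "jaw": 0.8}, {"offset": [0.3, 0.3, 12.4], "turn": 0, "jaw": 0.8}, {"offset": [0.3, 0.3, 12.9], "turn": 0, "jaw": 0.8}, {"offset": [0.3, 0.3, 12.9], "turn": 0, "jaw": 0.8}])

```text
t: 27.05
ee_pos: [0.6745, -0.1105, 0.0342]
tool_rot: [0.0, 0.892, 0.451, 0.0]
wrist_force: [0.5, 0.3, -3.7]
width: 0.0311
finger_force: 30.0
```

Call:
jog_arm(moves=[{"offset": [-0.1, -0.1, 0.2], "turn": 0, "jaw": 0.8}, {"offset": [-0.1, -0.1, 0.3], "turn": 0, "jaw": 0.8}, {"offset": [-0.1, -0.1, 0.3], "turn": 0, "jaw": 0.8}])

```text
t: 27.35
ee_pos: [0.6732, -0.1109, 0.0317]
tool_rot: [0.0, 0.892, 0.451, 0.001]
wrist_force: [-0.6, -0.5, 1.7]
width: 0.0316
finger_force: 30.0
```

Contact with the plate at the expected height, so I release.

Call:
jog_arm(moves=[{"offset": [0, 0, 0], "turn": 0, "jaw": 0.4}, {"offset": [0, 0, 0], "turn": 0, "jaw": 0.4}, {"offset": [0, 0, 0], "turn": 0, "jaw": 0.4}, {"offset": [0, 0, 0], "turn": 0, "jaw": 0.4}, {"offset": [0, 0, -3], "turn": 0, "jaw": 0.3}, {"offset": [0, 0, -7], "turn": 0, "jaw": 0.3}, {"offset": [0, 0, -11], "turn": 0, "jaw": 0.3}, {"offset": [0, 0, -15], "turn": 0, "jaw": 0.3}, {"offset": [0, 0, -17], "turn": 0, "jaw": 0.3}, {"offset": [0, 0, -17], "turn": 0, "jaw": 0.3}, {"offset": [0, 0, -17], "turn": 0, "jaw": 0.3}])

```text
t: 28.45
ee_pos: [0.6724, -0.1106, 0.2003]
tool_rot: [0.0, 0.892, 0.451, 0.0]
wrist_force: [-0.0, -0.0, -0.7]
width: 0.0643
finger_force: 0.0
```

```bash
python3 - <<'E'
from fit import *
look("wM",["flange","square_nest"])
a=cv2.imread("pics/wM.png"); s=eyes.get_image("scene"); d=eyes.get_image("side")
o=np.zeros((600,800,3),np.uint8)
o[:300,:400]=cv2.resize(a[110:260,156:356],(400,300),interpolation=2)
o[:300,400:]=cv2.resize(s[130:265,215:395],(400,300),interpolation=2)
o[300:,:400]=cv2.resize(d[130:280,155:355],(400,300),interpolation=2)
o[300:,400:]=cv2.resize(s[220:310,80:200],(400,300),interpolation=2)
cv2.imwrite("pics/final.png",o); print(telemetry.get_state()["width"])
E
```

```text
flange [([228, 154, 58, 51], 0.7)]
square_nest [([210, 133, 90, 88], 0.95)]
0.06425813785869466
```

View pics/final.png

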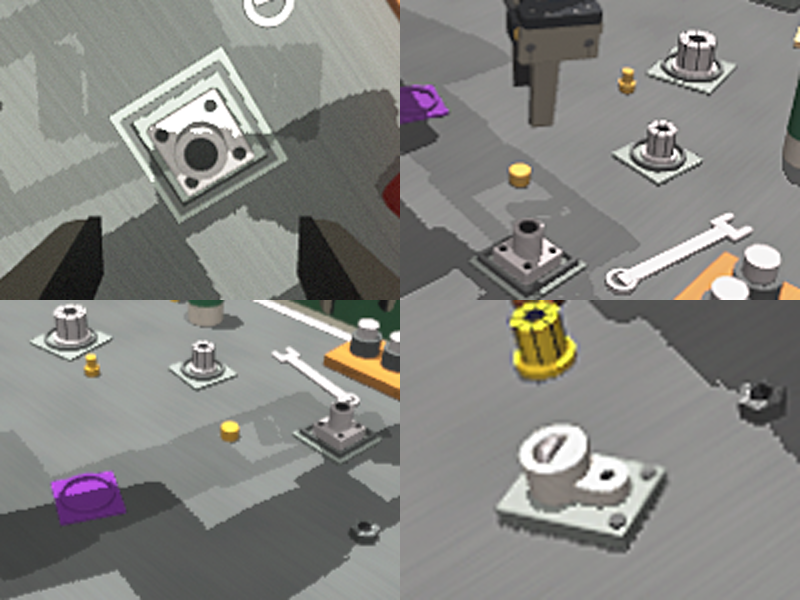

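The pictures show all four pieces seated: the flange flat inside its rim, both collars in their nests, and the cam fully down.

```bash
python3 -c "
from bench import job
print(job.job_done())"
```

```text
the job is handed in; nothing more can be done
None
```

The job is handed in at about 28.5 s: the final pictures show both collars and the flange standing in their nests, the cam fully down on the shaft, and the gripper clear of everything.

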